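Look into the waste caddy and let its sprung lid down softly

ROBOT

A 7-joint arm with a two-finger parallel gripper is mounted at the origin on the work surface. World frame = base frame: x ahead of the robot, y to its left, z up, the work surface at z = 0. Lengths are in m, angles in degrees, forces in N, time in s.
With the tool pointing down it reaches from about 0.425 to 0.875 m from the base axis. Payload 4.7 kg.
Tool frame: the origin (TCP) lies at the very end of the fingers, on their centre line; the grasp point (between the pads) lies 19 mm behind it; z points along the fingers, y is the direction in which the jaws open and shut (so a half turn about z gives the same grasp; the last joint's range is limited). The gripper opens to 85 mm and grips with 20 to 120 N. Pads are 22 mm wide; open, the fingers measure 114 mm over their backs; the gripper's body (76 mm by 85 mm) begins 54 mm behind the grasp point. The pads swing forward as they close: fully open they stand 13 mm farther back than shut.
Start: joints at [64.865, 18.392, -4.016, 83.108, 1.295, 78.541, -3.26], TCP at [0.284, -0.585, 0.231] pointing down, gripper open.
Joint ranges: [-163.93, 163.93], [-17.29, 119.83], [-79.2, 71.16], [3.27, 140.29], [-89.18, 269.18], [5.43, 117.66], [-154.24, 154.24]. Speed limits (degrees/s): [147.25, 147.25, 180, 180, 180, 180, 180].

INTERFACE

Orientations are given as [roll, pitch, yaw] about the fixed x, y, z axes, in that order (R = Rz(yaw) Ry(pitch) Rx(roll)).
In Python, from plant import * gives the robot as it stands. The module is installed in compiled form; this text tells all that it offers.
- The arm moves only by the tool apply_moves, never from a script. Its argument "series" is a list of rows, each a list of 2 entries, a list of its own where there are three numbers: the shift along the world's x, y, z as a fraction of full scale, then the turn, a rotation vector about the world's x, y, z as a fraction of full scale. A call has 1 to 12 rows; each row shifts and turns the commanded pose from where the row before left it; what a row does not reach is not made up. Full scale, the value 1, is 0.2 m for a shift and 45 degrees for a turn. A row lasts 1/8 s, in which the tool goes at most 62.5 mm and 10.7 degrees, less where a joint would pass 70% of its speed; a pose out of reach is approached as far as the arm can. A call with a number of a shift or a turn outside -1 to 1 is refused whole. A call with a gripper value outside its range is refused whole. "jaw" is the opening, from -1 (shut) to 1 (fully open), so that 0 is half open, set as the call begins (left out, the last holds). The fingers move at their own pace and stop on an object; "newtons" is the grip in N (left out, the last holds). Time passes only in rows, so rows that do not move let the fingers close. It gives the time, the measured TCP pose, the force and the opening at its end, in the units of the state.
- state(): the state, without advancing time (a new reading comes with each control period).
- read_camera(name): name is "scene" or "top"; returns a dict with "image" (384x512x3 uint8, red, green, blue), "z_map" (384x512 float32, m along the optical axis (not along the pixel's ray), 0 where there is no reading), "K" (3x3 intrinsics, pixels), "world_from_camera" (4x4, takes a point from camera to world coordinates). Camera axes: x right, y up, looking along -z (the intrinsics and any distortion apply to the point x, -y, -z); pixel columns grow to the right and rows downward; lengths in m; the calibration is good to about 2 mm. A picture is of the moment at which its call begins.
- sign_off(): hands the job in, once; it reports no verdict.
The state is a dict: "t": time; "joint_positions": joint angles; "qvel": joint speeds; "tau": joint torques, N m; "position": TCP position; "tcp_rot": TCP orientation; "wrist_force": force on the tool from outside, world axes, zero at the start; "wrist_torque": the same for the moment, N m; "grip_width": finger opening in m.
Only numpy, scipy, OpenCV 4.12 (cv2) and the standard library are available. Lean on these libraries where they do the work, as an engineer would, in place of code of your own. Each camera call takes 0.05 s, during which the arm holds its last target.

TASK

Two white food-waste caddies with sprung lids stand on the bench: open the lid of the wider one all the way and keep it open for a good second so that I can see whether it needs emptying. Then let the lid come down slowly, over about two seconds and all the way to shut, instead of letting the spring snap it closed. Leave the slimmer caddy's lid shut, and do not disturb the white ramekin that stands on the bench in front of the caddies.

Things in the scene. Friction and masses are not known exactly. Their poses are not given: they have to be found in the camera images.
- wide_paddle (a point): Centre of the top face of the WIDER caddy's steel thumb paddle (56 wide x 50 long x 5 mm), 78 mm from the lid hinge, sticking out towards the robot, free below; one piece with the lid. Shut: about 200 mm above the bench, sloping up to the robot by 0.33 rad. Pressed down 44 mm it opens the lid fully. Moves with it; x runs from hinge to the lid's far edge, y along the hinge, z out of the lid.
- wide_lid (a joint): Lid of the WIDER caddy (fixed white steel box, 180 deep x 240 wide x 170 mm high), hinged on the rim edge nearest the robot, far edge swinging up as the paddle goes down. Rad: 0 shut, 0.6 fully open, at its stop. Spring and weight shut it: about 5 to 7 N at the paddle shut, 6 to 10 N open; let go, it snaps shut within 0.2 s. No latch or damper: the paddle follows the finger up.
- slim_lid (a joint): Lid of the SLIMMER caddy (150 mm deep x 140 mm wide x 170 mm high), same make with the same paddle and spring, standing left or right of the wider one: 0 shut, 0.6 open. To be left shut.
- ramekin: White ceramic ramekin, a small open round cup 84 mm across and 45 mm high, standing on the bench on the robot's side of the caddies, roughly midway between the two paddles; origin at the centre of its underside. A bystander, to be left where it is.

How it is judged:
By the outcome, as a careful person would: the job done as asked, in the order asked, and still so for the second after the job is handed in, with the robot touching nothing.
It also fails if it takes over 35 s, if anything falls off the work surface, if the arm or the gripper's body presses on something with over 40 N, if the wrist force passes 120 N, or if a joint passes its speed limit or range.

## Working session

There is one attempt and no reset: what is moved stays moved. The work goes in short steps, Python scripts to look and compute and a tool call to move; the robot and the scene stay as the last step left them, time stands still between calls to the robot, and variables do not carry over. Pictures are saved under pics/ and viewed, and the job is handed in when it is done.

Besides the shell and the picture viewer there is one more tool, called after "Call:" as a command line: name --argument value ..., lists and objects as JSON in quotes. apply_moves: Moves the arm, as the interface text tells. Its arguments: {"type":"object","properties":{"series":{"type":"array"},"jaw":{"type":"number"},"newtons":{"type":"number"}},"required":["series"]}

```bash
mkdir -p pics; python3 - <<'E'
from plant import *
import numpy as np,cv2
print(state())
for n in("scene","top"):
    c=read_camera(n); cv2.imwrite(f"pics/{n}0.png",c["image"][:,:,::-1]); np.savez(f"{n}0.npz",**c); print(n,c["K"],c["world_from_camera"],c.keys())
E
```

```text
{'t': 0.0, 'joint_positions': array([64.86375689, 18.44035731, -4.01462123, 83.1746893 ,  1.29295146,
       78.54074383, -3.26231439]), 'qvel': array([-0.01958537, -0.01979635,  0.01970151, -0.05691259, -0.1535844 ,
       -0.09496055,  0.0743157 ]), 'tau': array([ 6.39823384e-05, -4.93584788e+01, -3.82110178e-01, -3.14333367e+01,
        1.29558099e-02,  1.15460236e-02,  5.10636312e-06]), 'position': array([ 0.28409371, -0.58403188,  0.23021052]), 'tcp_rot': array([-1.79889335e+02,  4.02005882e-03,  2.59424049e+01]), 'wrist_force': array([ 0.02769163, -0.17203457,  0.21535953]), 'wrist_torque': array([-0.01032481, -0.00103393, -0.01311872]), 'grip_width': 0.0855164345018095}
scene [[360.76777022   0.         253.2692471 ]
 [  0.         360.76777022 188.8194301 ]
 [  0.           0.           1.        ]] [[ 0.86820608 -0.31808857  0.38083836  0.84066003]
 [ 0.49598611  0.57904548 -0.64707349 -0.43745941]
 [-0.01469605  0.75068368  0.66049832  0.61555803]
 [ 0.          0.          0.          1.        ]] dict_keys(['image', 'z_map', 'K', 'world_from_camera'])
top [[396.24881977   0.         256.07164278]
 [  0.         396.24881977 195.42036451]
 [  0.           0.           1.        ]] [[ 0.05381957  0.97677009 -0.20742144  0.34575783]
 [-0.9985401   0.05168922 -0.01568073  0.01229269]
 [-0.00459502  0.20796255  0.97812599  1.05581887]
 [ 0.          0.          0.          1.        ]] dict_keys(['image', 'z_map', 'K', 'world_from_camera'])
```

View pics/scene0.png

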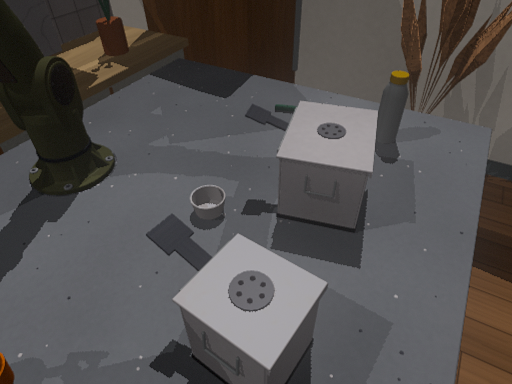

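View pics/top0.png

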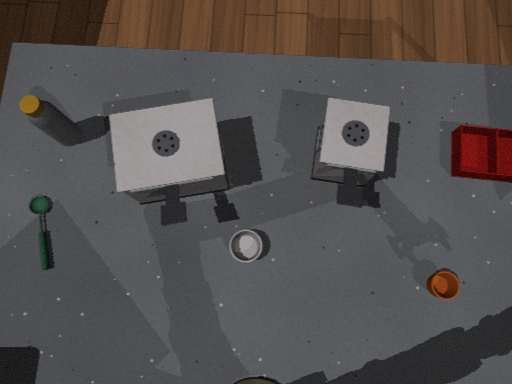

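The top view shows the wide caddy on the left (lid around (167,145), paddle around (174,205)). The slim caddy is on the right, with its paddle around (350,187), and the ramekin is at (246,246).

```bash
cat > h.py <<'E'
import numpy as np
def cloud(c):
    K=c["K"];z=c["z_map"];v,u=np.mgrid[:z.shape[0],:z.shape[1]]
    p=np.stack([(u-K[0,2])/K[0,0]*z,-(v-K[1,2])/K[1,1]*z,-z,np.ones_like(z)],-1)
    w=(p@c["world_from_camera"].T)[...,:3]; w[z==0]=np.nan
    return w
E
python3 - <<'E'
from h import *
import cv2
np.set_printoptions(precision=3,suppress=True)
w=cloud(np.load("top0.npz")); w2=cloud(np.load("scene0.npz"))
for v in range(178,232,4): print(v,[tuple(w[v,u].round(3)) for u in (158,166,174,182,190)])
def rep(name,w,box,zlo,zhi):
    u0,u1,v0,v1=box; P=w[v0:v1,u0:u1].reshape(-1,3); P=P[(P[:,2]>zlo)&(P[:,2]<zhi)]
    if len(P)<5: print(name,len(P));return
    c=P.mean(0);U,S,V=np.linalg.svd(P-c,full_matrices=0)
    print(name,len(P),"c",c,"min",P.min(0),"max",P.max(0),"n",V[2]*np.sign(V[2,2]),"r",cv2.minAreaRect(P[:,:2].astype(np.float32)))
rep("widelid",w,(100,235,90,200),.155,.195)
rep("slimlid",w,(310,400,90,185),.155,.195)
rep("widepad",w,(155,195,188,230),.185,.24)
rep("slimpad",w,(330,372,175,215),.185,.24)
rep("ram",w,(225,268,225,268),.02,.06)
rep("widepad2",w2,(235,290,100,140),.15,.24)
rep("widepad2",w2,(235,275,100,135),.15,.24)
E
```

```text
178 [(np.float64(0.56), np.float64(0.252), np.float64(0.179)), (np.float64(0.561), np.float64(0.234), np.float64(0.179)), (np.float64(0.562), np.float64(0.215), np.float64(0.181)), (np.float64(0.563), np.float64(0.197), np.float64(0.182)), (np.float64(0.564), np.float64(0.179), np.float64(0.18))]
182 [(np.float64(0.551), np.float64(0.251), np.float64(0.18)), (np.float64(0.552), np.float64(0.233), np.float64(0.181)), (np.float64(0.553), np.float64(0.215), np.float64(0.179)), (np.float64(0.554), np.float64(0.197), np.float64(0.178)), (np.float64(0.556), np.float64(0.18), np.float64(0.173))]
186 [(np.float64(0.542), np.float64(0.251), np.float64(0.176)), (np.float64(0.543), np.float64(0.233), np.float64(0.176)), (np.float64(0.544), np.float64(0.214), np.float64(0.178)), (np.float64(0.56), np.float64(0.21), np.float64(0.112)), (np.float64(0.564), np.float64(0.192), np.float64(0.1))]
190 [(np.float64(0.546), np.float64(0.267), np.float64(0.115)), (np.float64(0.533), np.float64(0.231), np.float64(0.179)), (np.float64(0.533), np.float64(0.212), np.float64(0.184)), (np.float64(0.558), np.flo
[... 3893 characters left out ...]
.05549900233745575, 0.07477246969938278), 84.58541870117188)
ram 330 c [0.432 0.049 0.038] min [0.389 0.006 0.02 ] max [0.469 0.088 0.05 ] n [0.026 0.02  0.999] r ((0.4292595088481903, 0.047095127403736115), (0.07889488339424133, 0.08144890516996384), 3.737837076187134)
widepad2 584 c [0.505 0.205 0.191] min [0.451 0.164 0.172] max [0.576 0.238 0.208] n [0.284 0.102 0.953] r ((0.5135340094566345, 0.19984935224056244), (0.12363013625144958, 0.07507781684398651), 1.5184074640274048)
widepad2 383 c [0.485 0.204 0.197] min [0.451 0.175 0.181] max [0.524 0.237 0.208] n [0.326 0.053 0.944] r ((0.4880107045173645, 0.20865732431411743), (0.06532164663076401, 0.05956055968999863), 13.471177101135254)
```

Call:
apply_moves --series '[[[0,0,0.25],[0,0,0]],[[0,0,0.25],[0,0,0]],[[0.2,0.15,0],[0,0,-0.145]],[[0.2,0.2,0],[0,0,-0.145]],[[0.2,0.25,0],[0,0,0]],[[0.2,0.25,0],[0,0,0]],[[0.1,0.25,0],[0,0,0]],[[0,0.25,0],[0,0,0]],[[0,0.25,0],[0,0,0]],[[0,0.25,0],[0,0,0]],[[0,0.25,0],[0,0,0]],[[0,0.25,0],[0,0,0]]]' --jaw -1 --newtons 20

```text
t: 1.6
position: [0.462, -0.1152, 0.331]
tcp_rot: [-180.0, 0.0, 12.9]
wrist_force: [1.3, -0.7, 0.0]
grip_width: -0.0004
```

Call:
apply_moves --series '[[[0,0.25,0],[0,0,0]],[[0.065,0.25,0],[0,0,0]],[[0,0.25,0],[0,0,0]],[[0,0.25,0],[0,0,0]],[[0,0.25,0],[0,0,0]],[[0,0.2,0],[0,0,0]],[[0,0.15,0],[0,0,0]],[[0,0,-0.15],[0,0,0]],[[0,0,-0.2],[0,0,0]],[[0,0,-0.12],[0,0,0]],[[0,0,0],[0,0,0]],[[0,0,0],[0,0,0]]]'

```text
t: 3.1
position: [0.4759, 0.2033, 0.2383]
tcp_rot: [-180.0, -0.1, 12.9]
wrist_force: [0.8, -0.1, -0.6]
grip_width: 0.0002
```

```bash
python3 - <<'E'
from plant import *
import cv2
s=state();print(s["t"],s["position"],s["wrist_force"],s["joint_positions"])
for n in("scene","top"):
    c=read_camera(n); cv2.imwrite(f"pics/{n}1.png",c["image"][:,:,::-1])
E
```

```text
3.1 [0.47588452 0.2033293  0.2383426 ] [ 0.8226191  -0.0728558  -0.55849786] [  16.33453404    4.5598144   -44.1695209    99.92314784    3.27246955
   76.75734526 -105.59887244]
```

View pics/scene1.png

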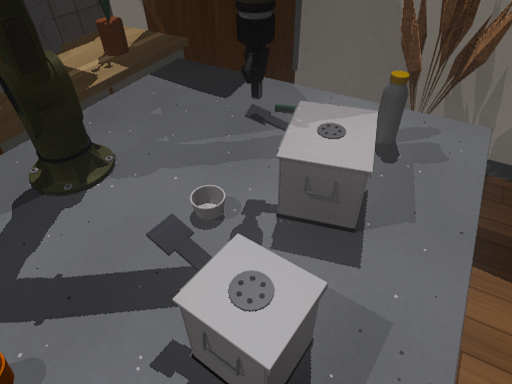

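View pics/top1.png

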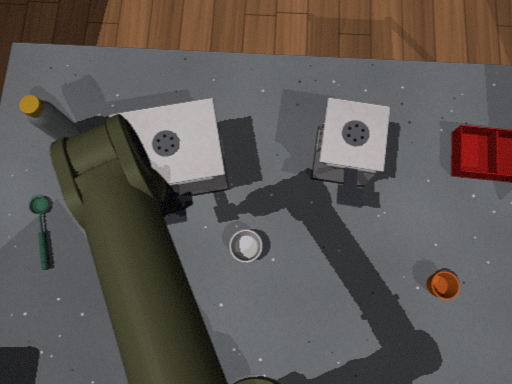

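The closed fingers are above the wide paddle, at about (180,203) in the top view. The gripper column is at (257,90) in the scene view, and the arm links are well above the lid. Next I press down gently.

Call:
apply_moves --series '[[[0,0,-0.08],[0,0,0]],[[0,0,-0.06],[0,0,0]],[[0,0,-0.025],[0,0,0]],[[0,0,-0.025],[0,0,0]],[[0,0,-0.025],[0,0,0]],[[0,0,-0.025],[0,0,0]],[[0,0,-0.025],[0,0,0]],[[0,0,0],[0,0,0]]]'

```text
t: 4.2
position: [0.4747, 0.2032, 0.1847]
tcp_rot: [180.0, 0.1, 12.9]
wrist_force: [-3.1, -0.9, 7.4]
grip_width: 0.0
```

```bash
python3 - <<'E'
from plant import *
import cv2
s=state();print(s["t"],s["position"],s["wrist_force"],s["joint_positions"])
c=read_camera("scene"); cv2.imwrite(f"pics/s2.png",c["image"][:,:,::-1])
E
```

```text
4.2 [0.47471392 0.20315857 0.18465488] [-3.12897962 -0.90208834  7.40021401] [  15.6051966     7.02689832  -44.26326226  104.17615124    5.17754851
   70.9502236  -107.23362547]
```

View pics/s2.png

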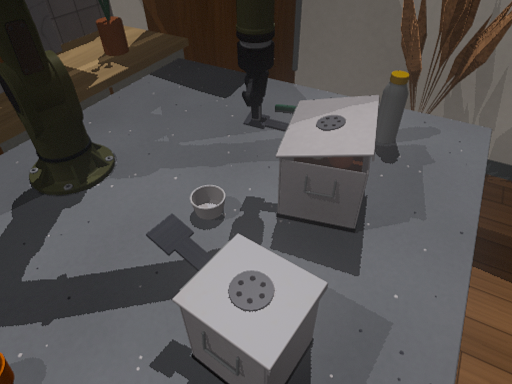

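The lid is now partly raised: its front edge has lifted to about row 150 in the scene view. Fz is 7.4 N, so I continue to near the stop.

Call:
apply_moves --series '[[[0,0,-0.025],[0,0,0]],[[0,0,-0.025],[0,0,0]],[[0,0,-0.025],[0,0,0]],[[0,0,-0.025],[0,0,0]],[[0,0,-0.02],[0,0,0]],[[0,0,0],[0,0,0]]]'

```text
t: 5.0
position: [0.4752, 0.2034, 0.1611]
tcp_rot: [180.0, 0.0, 12.9]
wrist_force: [-3.5, -0.6, 8.7]
grip_width: 0.0002
```

Call:
apply_moves --series '[[[0,0,-0.015],[0,0,0]],[[0,0,-0.01],[0,0,0]],[[0,0,0],[0,0,0]]]'

```text
t: 5.38
position: [0.476, 0.2036, 0.1566]
tcp_rot: [180.0, -0.1, 12.9]
wrist_force: [-2.4, -0.7, 8.0]
grip_width: 0.0003
```

Call:
apply_moves --series '[[[0,0,-0.01],[0,0,0]],[[0,0,-0.01],[0,0,0]],[[0,0,0],[0,0,0]]]'

```text
t: 5.75
position: [0.4764, 0.2037, 0.1549]
tcp_rot: [179.9, -0.1, 12.9]
wrist_force: [-7.5, -3.1, 21.5]
grip_width: 0.0001
```

The force jumped to 21 N and the motion stalled, so the lid is at its stop. I hold here.

Call:
apply_moves --series '[[[0,0,0],[0,0,0]],[[0,0,0],[0,0,0]],[[0,0,0],[0,0,0]],[[0,0,0],[0,0,0]],[[0,0,0],[0,0,0]],[[0,0,0],[0,0,0]],[[0,0,0],[0,0,0]],[[0,0,0],[0,0,0]],[[0,0,0],[0,0,0]],[[0,0,0],[0,0,0]],[[0,0,0],[0,0,0]],[[0,0,0],[0,0,0]]]'

```text
t: 7.25
position: [0.4764, 0.2037, 0.1549]
tcp_rot: [179.9, -0.1, 12.9]
wrist_force: [-6.7, -2.9, 21.9]
grip_width: 0.0002
```

```bash
python3 - <<'E'
from plant import *
from h import *
import cv2
s=state();print(s["t"],s["position"],s["wrist_force"])
c=read_camera("scene"); cv2.imwrite(f"pics/s3.png",c["image"][:,:,::-1])
w=cloud(c)
P=w[60:160,275:385].reshape(-1,3);P=P[(P[:,2]>.19)&(P[:,0]>.5)&(P[:,0]<.8)&(P[:,2]<.32)]
m=np.median(P,0);
for _ in range(4):
    U,S,V=np.linalg.svd(P-P.mean(0),full_matrices=0);r=(P-P.mean(0))@V[2];P=P[abs(r)<max(.004,np.std(r))]
print(len(P),V[2],np.arccos(abs(V[2][2])),P.max(0))
E
```

```text
7.25 [0.4764237  0.20367508 0.15488044] [-6.70057414 -2.9129411  21.880392  ]
3714 [-0.55218445 -0.12863296  0.82373897] 0.6028218926928824 [0.7287341  0.37543249 0.28734024]
```

View pics/s3.png

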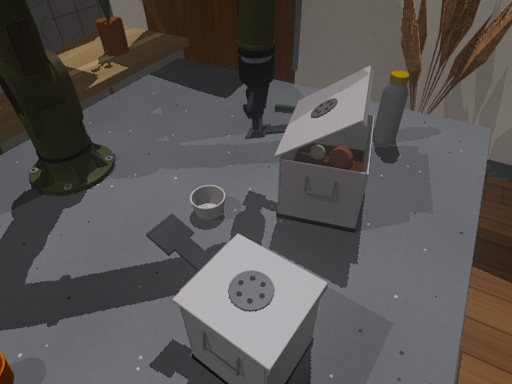

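The plane fit gives a lid angle of 0.603 rad, so it is fully open. The scene view shows food scraps inside around (335,155). Next I lower the lid slowly.

Call:
apply_moves --series '[[[0,0,0.016],[0,0,0]],[[0,0,0.016],[0,0,0]],[[0,0,0.016],[0,0,0]],[[0,0,0.016],[0,0,0]],[[0,0,0.016],[0,0,0]],[[0,0,0.016],[0,0,0]],[[0,0,0.016],[0,0,0]],[[0,0,0.016],[0,0,0]],[[0,0,0.016],[0,0,0]],[[0,0,0.016],[0,0,0]],[[0,0,0.016],[0,0,0]],[[0,0,0.016],[0,0,0]]]'

```text
t: 8.8
position: [0.4764, 0.2036, 0.191]
tcp_rot: [-180.0, -0.2, 12.9]
wrist_force: [0.9, 1.2, 6.3]
grip_width: -0.0002
```

Call:
apply_moves --series '[[[0,0,0.016],[0,0,0]],[[0,0,0.016],[0,0,0]],[[0,0,0.016],[0,0,0]],[[0,0,0.016],[0,0,0]],[[0,0,0.016],[0,0,0]],[[0,0,0.016],[0,0,0]],[[0,0,0.016],[0,0,0]]]'

```text
t: 9.68
position: [0.4749, 0.2029, 0.2118]
tcp_rot: [180.0, 0.1, 12.9]
wrist_force: [0.3, -0.2, -0.4]
grip_width: -0.0004
```

The contact force is gone. I lift clear and check.

Call:
apply_moves --series '[[[0,0,0.1],[0,0,0]],[[0,0,0.2],[0,0,0]],[[0,0,0.2],[0,0,0]],[[0,0,0],[0,0,0]],[[0,0,0],[0,0,0]]]'

```text
t: 10.3
position: [0.4751, 0.2029, 0.3115]
tcp_rot: [180.0, 0.1, 12.9]
wrist_force: [0.8, 0.3, -0.5]
grip_width: 0.0002
```

```bash
python3 - <<'E'
from plant import *
from h import *
import cv2
s=state();print(s["t"],s["position"],s["wrist_force"])
c=read_camera("scene"); cv2.imwrite(f"pics/s4.png",c["image"][:,:,::-1])
w=cloud(c);w0=cloud(np.load("scene0.npz"))
for n,b in dict(wide=(290,370,110,160),slim=(200,300,250,330),ram=(190,228,185,220),pad=(250,275,108,125)).items():
    d=w[b[2]:b[3],b[0]:b[1],2]-w0[b[2]:b[3],b[0]:b[1],2]
    print(n,np.nanmedian(d),np.nanmean(np.abs(d)),np.nanpercentile(np.abs(d),95))
P=w[110:155,295:365].reshape(-1,3);P=P[np.isfinite(P[:,0])];P=P[(P[:,2]>.165)&(P[:,2]<.2)]
V=np.linalg.svd(P-P.mean(0),full_matrices=0)[2];print(V[2],P.mean(0))
E
```

```text
10.3 [0.47507525 0.20288396 0.31148331] [ 0.82637986  0.29101787 -0.52947701]
wide -1.7458184536911503e-06 0.0008375859403843216 0.0020369682409802524
slim -1.446156408058119e-05 0.0008930968251326215 0.0022290097197683045
ram 2.742061055677203e-05 0.0011788119526116244 0.0028639286051733667
pad 3.7470591345012405e-06 0.0009022071161772534 0.002318097324629133
[3.06940229e-04 4.03206814e-04 9.99999872e-01] [0.64198645 0.23872354 0.17978264]
```

View pics/s4.png

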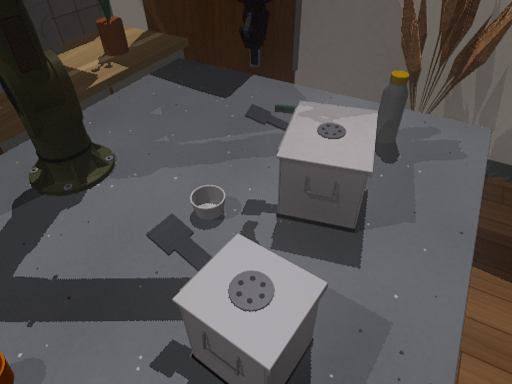

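Both lids are shut and level, at (330,135) and (252,290). The ramekin at (208,202) has not moved, and the gripper hangs clear.

```bash
python3 -c "
from plant import *
print(sign_off())"
```

```text
the job is handed in; nothing more can be done
None
```

The wider caddy's lid was opened all the way, held open, then let down slowly until shut, and the job is handed in at about 10.3 s of the 35 s allowed.

- **Opening:** I pressed the paddle with closed fingers until it stalled at the stop, at about 22 N. The camera measured the lid at 0.603 rad, against 0.6 for fully open. It stayed there for about 1.5 s, and food scraps were visible inside.
- **Closing:** the finger rose at about 26 mm/s and was still carrying the spring at 6 N three quarters of the way up. The lid took about 2 s to come down, and the contact force then dropped to zero. I did not watch the last few millimetres of closing directly; I judged them from the finger's path and the force reading.
- **Final check:** the last camera image, with the gripper about 11 cm above the paddle, shows the wide lid level and shut. The wide lid and paddle, the slim lid and the ramekin all match the starting image, with a median height change of under 0.1 mm.

No check failed or disagreed with another.

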